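Latch the gate of the screen pen

ROBOT

A 6-joint arm with a two-finger parallel gripper is mounted at the origin on the work surface. World frame = base frame: x ahead of the robot, y to its left, z up, the work surface at z = 0. Lengths are in m, angles in rad, forces in N, time in s.
With the tool pointing down it reaches from about 0.35 to 0.975 m from the base axis. Payload 4.9 kg.
Tool frame: the origin (TCP) lies on the centre line of the jaws, within the pads' length; the fingertips stand ctrl.tcp_to_tips ahead of it and the grasp point (between the pads) lies 3 mm ahead of it (ctrl.tcp_to_tips is the distance from the TCP to the fingertips, in m); z points along the fingers, y is the direction in which the jaws open and shut (so a half turn about z gives the same grasp; the last joint's range is limited). The gripper opens to 85 mm and grips with 20 to 120 N. Pads are 22 mm wide; open, the fingers measure 114 mm over their backs; the gripper's body (76 mm by 85 mm) begins 54 mm behind the grasp point. The pads swing forward as they close: fully open they stand 13 mm farther back than shut.
Start: joints at [-1.273, 0.053, 1.613, -0, 1.476, -0.119], TCP at [0.253, -0.571, 0.253] pointing down, gripper open.
Joint ranges: [-3.01, 3.01], [-1.01, 2.22], [0.06, 2.58], [-1.02, 4.17], [0.09, 2.62], [-3.14, 3.14]. Speed limits (rad/s): [2.57, 2.57, 3.14, 3.14, 3.14, 3.14].

INTERFACE

Orientations are given as a rotation vector (axis times angle).
In Python, from station import ctrl, vision gives the robot as it stands.
- The arm moves only by the tool jog_arm, never from a script. Its argument "deltas" is a list of rows, each a list of 7 numbers: the turn, a rotation vector about the tool's x, y, z in rad, then the shift along the tool's x, y, z in cm, then the opening, from 0 (shut) to 1 (fully open). A call has 1 to 12 rows; each row shifts and turns the commanded pose from where the row before left it, along the tool's axes as they then stand; what a row does not reach is not made up. A row lasts 1/12 s, in which the tool goes at most 41.7 mm and 7.16 degrees, less where a joint would pass 70% of its speed; a pose out of reach is approached as far as the arm can. A call with a gripper value outside its range is refused whole. The fingers move at their own pace and stop on an object; "grip_force" is the grip in N (left out, the last holds). Time passes only in rows, so rows that do not move let the fingers close. It gives the time, the measured TCP pose, the force and the opening at its end, in the units of the state.
- ctrl.get_obs(): the state, without advancing time (a new reading comes with each control period).
- vision.get_image(name): name is "scene" or "top" or "wrist"; returns (picture, depth): 384x512x3 uint8, red, green, blue; 384x512 float32, m along the optical axis (not along the pixel's ray), 0 where there is no reading.
- vision.calibration(name): a dict with "fx", "fy", "cx", "cy" (pixels), "dist" ([k1, k2, p1, p2, k3] as OpenCV has them; the pictures are not rectified), "rvec" (rotation vector, rad) and "tvec" (3), from world to camera coordinates, as OpenCV has them; the wrist camera has in their place "hand_eye" (4x4, takes a point from camera to tool coordinates, whose origin is the TCP and whose axes are the flange's). Camera axes: x right, y down, z forward; pixel columns grow to the right and rows downward; lengths in m; the calibration is good to about 2 mm. A picture is of the moment at which its call begins: read the wrist's pose just before it. calibration takes no time and is no camera call.
- ctrl.finish_job(): hands the job in, once; it reports no verdict.
The state is a dict: "t": time; "q": joint angles; "dq": joint speeds; "effort": joint torques, N m; "tool_pos": TCP position; "tool_rot": TCP orientation; "contact_force": force on the tool from outside, world axes, zero at the start; "wrist_torque": the same for the moment, N m; "opening": finger opening in m.
Only numpy, scipy, OpenCV 4.12 (cv2) and the standard library are available. Lean on these libraries where they do the work, as an engineer would, in place of code of your own. Each camera call takes 0.05 s, during which the arm holds its last target. There are 200 camera calls.

TASK

The gate of the low plywood pen that keeps the printing screens stacked is standing ajar. Raise its steel latch bar by the thumb tab, push the gate shut with the bar held above the striker until the bar meets the striker's tall back wall, and let the bar drop fully down into the catch so that the gate stays latched by itself. Do it gently, without ramming or jamming the bar hard against the striker, and leave the tape roll, the ink jar and the squeegee standing where they are.

Things in the scene. Friction and masses are not known exactly. Their poses are not given: they have to be found in the camera images.
- gate_hinge (a point): point on the gate's vertical hinge axis at bench height, left front corner of the fixed plywood pen (300 deep, 330 wide, walls 125 high; place and yaw vary). Its axes are the pen's: x into the pen, square to its front, y left along the front, z up. A point of the gate at (a, b) from here at gate 0 lies at (a cos q + b sin q, -a sin q + b cos q) at gate angle q (lengths in mm)
- gate (a joint): gate opening in rad: 0 square to pen x, positive swung out to the robot's side, limits -0.06 to 1.2. Plywood, 15 mm thick, z 10 to 172 mm, 10 to 240 mm from the hinge axis, front face 1 mm behind that axis. Slight friction, stays where left, but from 0.15 rad down a rubber buffer pushes it back open, with 1.5 to 6 N when shut: unlatched it springs ajar. Latched, it reads between -0.05 and 0.10
- latch_bar (a joint): lift of the bar in rad: 0 level (its lowest, on its own stop, and when down in the catch), at most 0.35; about 0.10 when resting on the striker's nose. It falls by its own weight (about 0.2 kg) when let go. Steel bar 8 thick, 16 high, 190 long on the gate's front; it turns in the gate's plane and carries the thumb tab (lengths in mm)
- thumb_tab (a point): pinch point on the tab, an steel plate 12 thick (square to the gate's face), 28 wide, top at z 225. The point is mid-thickness, 90 beyond the pivot along the bar and 45 above its middle (z 210 when level), 38 above the gate's top edge. Axes: x square to the gate, into the pen; y along the bar to the hinge; z up the tab. Pinched along x, the tab can turn between the pads as it lifts (lengths in mm)
- bar_pivot (a point): the bar's pivot: 110 from the hinge axis along the gate, z 165, in the middle of the bar's thickness, which is 8 in front of the hinge axis (pen -x at gate 0). The bar reaches 175 beyond the pivot, 45 past the gate's free edge; level, its underside is at z 157. Axes as gate_hinge, turned with the gate (lengths in mm)
- bar_tip (a point): end of the latch bar, middle of its section, 175 mm beyond the pivot. It clears the nose when lifted above 0.10 rad (tab raised over 10 mm); pushed while down it only meets the nose's front; raised, it is stopped by the back wall. In the catch it has 3 mm of play; once latched, the buffer keeps it pressed on the nose from behind. Bar and striker must never press on each other with over 12 N
- striker: base plate, on the post, of the slotted steel striker; axes as the pen, origin (265 mm from the hinge axis, 14 in front of it, z 153) where the middle of the catch's floor is if the striker stands mid-slot. It stands up to 18 mm nearer or farther along pen x: not reported, to be felt. From the robot: square nose 14 thick, top z 173; catch, a slot 11 wide; back wall, top z 233. All 24 wide
- tape: loose roll of masking tape lying flat on the bench right of the gate, 104 mm across, 36 mm high; origin at the centre of its underside; leave it where it is (within 20 mm)
- ink_jar: loose ink jar, 68 mm across, 85 mm high, left of the pen; origin at the centre of its underside; leave it where it is (within 20 mm)
- squeegee: loose wooden squeegee lying flat on the bench left of the gate, 200 mm long, 28 mm high; origin under the wooden handle's centre; leave it where it is (within 20 mm)

How it is judged:
By the outcome, as a careful person would: the job done as asked, in the order asked, and still so for the second after the job is handed in, with the robot touching nothing.
It also fails if it takes over 64 s, if anything falls off the work surface, if the arm or the gripper's body presses on something with over 40 N, if the wrist force passes 120 N, or if a joint passes its speed limit or range.

## Working session

There is one attempt and no reset: what is moved stays moved. The work goes in short steps, Python scripts to look and compute and a tool call to move; the robot and the scene stay as the last step left them, time stands still between calls to the robot, and variables do not carry over. Pictures are saved under pics/ and viewed, about 8 in all and at most 12, crops included, and the job is handed in when it is done.

Besides the shell and the picture viewer there is one more tool, called after "Emit:" as name([rows], argument=value, ...), one row to a line, values as JSON. jog_arm: Moves the arm, as the interface text tells. Its arguments: {"type":"object","properties":{"deltas":{"type":"array"},"grip_force":{"type":"number"}},"required":["deltas"]}

```bash
mkdir -p pics; ls
cat > h.py <<'E'
import numpy as np, cv2
from station import ctrl, vision
def pts(name, img, dep, obs=None):
    c=vision.calibration(name); K=np.array([[c['fx'],0,c['cx']],[0,c['fy'],c['cy']],[0,0,1.]])
    h,w=dep.shape; u,v=np.meshgrid(np.arange(w),np.arange(h))
    n=cv2.undistortPoints(np.stack([u,v],-1).reshape(-1,1,2).astype(np.float64),K,np.array(c['dist'],float)).reshape(h,w,2)
    P=np.dstack([n,np.ones((h,w))])*dep[...,None]
    if 'hand_eye' in c:
        H=np.array(c['hand_eye']); P=P@H[:3,:3].T+H[:3,3]
        R=cv2.Rodrigues(np.array(obs['tool_rot'],float))[0]; P=P@R.T+np.array(obs['tool_pos'])
    else:
        R=cv2.Rodrigues(np.array(c['rvec'],float))[0]; P=(P-np.array(c['tvec']).ravel())@R
    P[dep<=0]=np.nan
    return P
def grab(name):
    o=ctrl.get_obs(); i,d=vision.get_image(name); return i,d,pts(name,i,d,o),o
E
python3 - <<'E'
from h import *
for n in ('top','scene'):
    i,d,P,o=grab(n); np.savez('pics/'+n+'.npz',i=i,P=P); cv2.imwrite(f'pics/{n}0.png',i[...,::-1])
print(o, ctrl.tcp_to_tips)
E
```

```text
pics
{'t': 0.05, 'q': array([-1.27299460e+00,  5.33609489e-02,  1.61422744e+00, -9.86347167e-06,
        1.47599300e+00, -1.18985236e-01]), 'dq': array([-0.00094537, -0.00098696,  0.00150436,  0.00233184, -0.00075076,
        0.00024876]), 'effort': array([ 8.59665670e-04, -3.95178866e+01, -3.71660972e+01, -1.75357691e-06,
        4.06122374e-03,  1.31706230e-05]), 'tool_pos': array([ 0.25285951, -0.57096471,  0.25210019]), 'tool_rot': array([-3.07168547e+00, -6.49550923e-01,  2.94106288e-04]), 'contact_force': array([ 0.35054894,  0.00109539, -0.38349861]), 'wrist_torque': array([ 0.03020198, -0.01010489,  0.00642427]), 'opening': 0.08573259695510889} 0.022
```

View pics/top0.png

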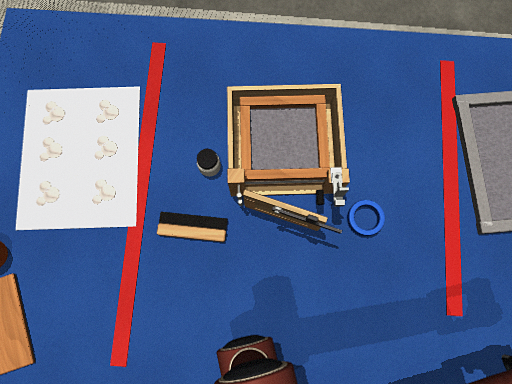

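View pics/scene0.png

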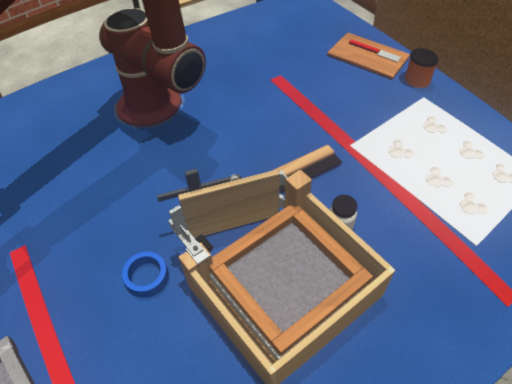

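The top view shows the pen (227–347, 85–195), with the gate ajar from its hinge near (243,194) to (325,220). The bar tip is near (340,233), the tab near (281,210) and the striker near (338,185). The scene view agrees. Next I measure them.

Run:
```python
from h import *
z=np.load('pics/top.npz'); i=z['i']; P=z['P']; Z=P[...,2]
sub=(slice(175,240),slice(225,350))
big=cv2.resize(i[sub][...,::-1],None,fx=6,fy=6,interpolation=cv2.INTER_NEAREST); cv2.imwrite('pics/crop.png',big)
print(P[300:302,200:202])
W=np.zeros(Z.shape,bool); W[80:240,220:350]=1
def rect(m,l):
    m=m&W
    q=P[m][:,:2]; r=cv2.minAreaRect((q*1000).astype(np.float32)); print(l,m.sum(),r,np.median(Z[m]));print(np.round(cv2.boxPoints(r)).tolist())
rect((Z>.118)&(Z<.132),'wall')
rect((Z>.160)&(Z<.18),'gate/bar')
rect((Z>.195)&(Z<.245),'high')
for v in range(180,240,2): print(v,' '.join('%3d'%(1000*Z[v,u]) if Z[v,u]>.14 else '  .' for u in range(226,350,3)))
```

```text
[[[ 3.12859409e-01  2.07073594e-01 -2.16460378e-04]
  [ 3.13044797e-01  2.04281726e-01 -8.45572932e-04]]

 [[ 3.10058604e-01  2.06914815e-01 -1.12701528e-03]
  [ 3.10212894e-01  2.04262139e-01 -3.00956596e-03]]]
wall 1466 ((757.9812622070312, -9.110000610351562), (362.21533203125, 330.961181640625), 5.490048408508301) 0.12405272676519713
[[562.0, 138.0], [594.0, -191.0], [954.0, -157.0], [922.0, 173.0]]
gate/bar 1121 ((588.615478515625, -10.154403686523438), (310.79864501953125, 154.83262634277344), 89.79027557373047) 0.1713298860479413
[[511.0, -165.0], [665.0, -166.0], [667.0, 145.0], [512.0, 146.0]]
high 140 ((573.0182495117188, -117.4453125), (25.89450454711914, 128.29029846191406), 44.787784576416016) 0.22284507053507946
[[519.0, -81.0], [609.0, -172.0], [627.0, -154.0], [537.0, -63.0]]
180   . 172 172 176 175 172 166   .   .   .   .   .   .   .   .   .   .   .   .   .   .   .   .   .   .   .   .   .   .   .   .   .   .   .   . 147 149 152 154 140 140   .
182   . 169 174 167 172 170 169   .   .   .   .   .   .   .   .   .   .   .   .   .   .   .   .   .   .   .   .   .   .   .  
[... 4162 characters left out ...]
   .   .   .
232   .   .   .   .   .   .   .   .   .   .   .   .   .   .   .   .   .   .   .   .   .   .   .   .   .   .   .   .   .   .   .   .   .   .   .   .   . 157 172   .   .   .
234   .   .   .   .   .   .   .   .   .   .   .   .   .   .   .   .   .   .   .   .   .   .   .   .   .   .   .   .   .   .   .   .   .   .   .   .   .   .   .   .   .   .
236   .   .   .   .   .   .   .   .   .   .   .   .   .   .   .   .   .   .   .   .   .   .   .   .   .   .   .   .   .   .   .   .   .   .   .   .   .   .   .   .   .   .
238   .   .   .   .   .   .   .   .   .   .   .   .   .   .   .   .   .   .   .   .   .   .   .   .   .   .   .   .   .   .   .   .   .   .   .   .   .   .   .   .   .   .
```

View pics/crop.png

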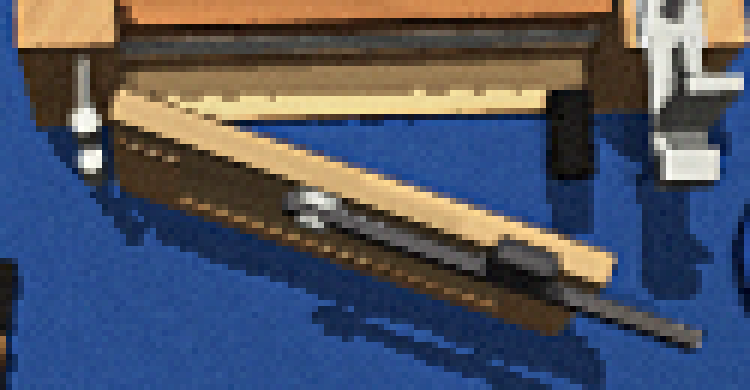

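```bash
cat > fit.py <<'E'
from h import *
z=np.load('pics/top.npz'); i=z['i']; P=z['P']; Z=P[...,2]
hsv=cv2.cvtColor(i,cv2.COLOR_RGB2HSV)
vv,uu=np.mgrid[:384,:512]
def box(m,l):
    r=cv2.minAreaRect((P[m][:,:2]*1000).astype(np.float32)); b=np.round(cv2.boxPoints(r)).tolist(); print(l,m.sum(),'z',np.median(Z[m]).round(3),[np.round(x,1) for x in r],b,'mean',P[m].mean(0).round(4)); return r
wood=(hsv[...,1]>60)&(hsv[...,0]<35)&(i.sum(2)>300)
reg=(uu>240)&(uu<330)&(vv>188+0)&(vv<226)
g=wood&reg&(Z>.163)&(Z<.18)&(vv>188+(uu-240)*.2)
box(g,'gate top')
bar=(hsv[...,1]<90)&(uu>300)&(uu<345)&(vv>215)&(vv<236)&(Z>.166)&(Z<.18)
box(bar,'bar top')
tab=(uu>300)&(uu<325)&(vv>210)&(vv<226)&(Z>.213)&(Z<.235); box(tab,'tab')
st=(uu>330)&(uu<350)
box(st&(vv>196)&(vv<208)&(Z>.165)&(Z<.182),'nose')
box(st&(vv>184)&(vv<196)&(Z>.222),'wall')
# pen walls: outer edges by line fits
w=wood&(Z>.115)&(Z<.135)&(vv<180)&(vv>80)
for n,m,ax in (('left',w&(uu<240)&(vv>100)&(vv<165),0),('right',w&(uu>328)&(vv>100)&(vv<160),0),('back',w&(vv<98)&(uu>240)&(uu<330),1)):
    q=P[m][:,:2]; d=np.linalg.svd(q-q.mean(0))[2][0]; print(n,m.sum(),q.mean(0).round(4),np.degrees(np.arctan2(d[1],d[0])).round(2))
E
python3 fit.py
```

```text
gate top 442 z 0.171 [array([571.6, -10.5]), array([227.9,  16.2]), np.float64(74.6)] [[534.0, -118.0], [549.0, -122.0], [610.0, 97.0], [594.0, 102.0]] mean [ 0.573  -0.006   0.1714]
bar top 105 z 0.172 [array([ 537.9, -109.6]), array([110.2,  28.1]), np.float64(74.7)] [[510.0, -159.0], [537.0, -166.0], [566.0, -60.0], [539.0, -53.0]] mean [ 0.5263 -0.1152  0.172 ]
tab 59 z 0.224 [array([535.5, -79.2]), array([28.1, 11.9]), np.float64(76.0)] [[526.0, -91.0], [538.0, -94.0], [545.0, -67.0], [533.0, -64.0]] mean [ 0.5349 -0.0787  0.2229]
nose 48 z 0.173 [array([ 590.6, -154.4]), array([12.6, 22.8]), np.float64(2.1)] [[584.0, -143.0], [585.0, -166.0], [597.0, -166.0], [596.0, -143.0]] mean [ 0.5905 -0.1543  0.1726]
wall 37 z 0.232 [array([ 612.7, -152.9]), array([ 8.4, 24.4]), np.float64(7.1)] [[607.0, -141.0], [610.0, -166.0], [618.0, -164.0], [615.0, -140.0]] mean [ 0.6123 -0.1532  0.2317]
left 294 [0.7762 0.152 ] -174.7
right 296 [ 0.8091 -0.1611] -174.43
back 359 [0.9305 0.0031] -84.49
```

Pen yaw is about 5.4°, the gate is open about 0.36 rad and the hinge is at (0.596, 0.112). Two independent estimates of the hinge agree. The tab is at (0.535, -0.079). The catch centre is about 4 mm toward the robot from mid-slot. Moving above the tab.

Emit:
jog_arm([
  [0,0,0,0,0,-2,1],
  [0,0,0,0,0,-3,1],
  [0,0,0,2.8,-2.1,0,1],
  [0,0,0,2.8,-2.1,0,1],
  [0,0,0,2.8,-2.1,0,1],
  [0,0,0,2.8,-2.1,0,1],
  [0,0,0,2.8,-2.1,0,1],
  [0,0,0,2.8,-2.1,0,1],
  [0,0,0,2.8,-2.1,0,1],
  [0,0,0,2.8,-2.1,0,1],
  [0,0,0,2.8,-2.1,0,1],
  [0,0,0,2.8,-2.1,0,1],
], grip_force=30)

```text
t: 1.1
tool_pos: [0.4244, -0.2644, 0.3028]
tool_rot: [-3.073, -0.65, 0.0]
contact_force: [1.1, -0.4, 0.5]
opening: 0.0857
```

Emit:
jog_arm([
  [0,0,0,2.8,-2.1,0,1],
  [0,0,0,2.8,-2.1,0,1],
  [0,0,0,2.8,-2.1,0,1],
  [0,0,0,2.8,-2.1,0,1],
  [0,0,0,2.8,-2.1,0,1],
  [0,0,0,2.8,-2.1,0,1],
  [0,0,0,0,0,0,1],
])

```text
t: 1.68
tool_pos: [0.5281, -0.0782, 0.3026]
tool_rot: [-3.069, -0.659, -0.001]
contact_force: [0.2, 0.0, 0.5]
opening: 0.0849
```

Emit:
jog_arm([
  [0,0,-0.074,0,0,0,1],
  [0,0,-0.074,0,0,0,1],
  [0,0,-0.074,0,0,0,1],
  [0,0,-0.074,0,0,0,1],
  [0,0,-0.074,0,0,0,1],
  [0,0,-0.074,0,0,0,1],
  [0,0,-0.074,0,0,0,1],
  [0,0,-0.074,0,0,0,1],
  [0,0,-0.074,0,0,0,1],
  [0,0,-0.074,0,0,0,1],
  [0,0,-0.074,0,0,0,1],
  [0,0,-0.074,0,0,0,1],
])

```text
t: 2.68
tool_pos: [0.5262, -0.0832, 0.3027]
tool_rot: [-2.493, -1.911, 0.001]
contact_force: [-0.1, -0.3, -0.3]
opening: 0.0856
```

```bash
cat > go.py <<'E'
from h import *
H=np.array([.5963,.1115]); YAW=np.radians(5.4)
def tabpose(q,th):
    al=110+90*np.cos(th)-45*np.sin(th); up=165+90*np.sin(th)+45*np.cos(th)
    a,b=-.008,-al/1000
    x,y=a*np.cos(q)+b*np.sin(q),-a*np.sin(q)+b*np.cos(q)
    return np.array([H[0]+x*np.cos(YAW)-y*np.sin(YAW),H[1]+x*np.sin(YAW)+y*np.cos(YAW),up/1000+.003]), YAW-q
def delta(p,ya,o=None):
    o=o or ctrl.get_obs(); R=cv2.Rodrigues(np.array(o['tool_rot'],float))[0]
    d=R.T@(p-o['tool_pos'])*100
    rt=np.array([[np.sin(-ya),np.cos(ya),0],[np.cos(ya),np.sin(ya),0],[0,0,-1.]]).T  # columns tool x,y,z
    rt=np.column_stack([np.cross([np.cos(ya),np.sin(ya),0],[0,0,-1.]),[np.cos(ya),np.sin(ya),0],[0,0,-1.]])
    r=cv2.Rodrigues(R.T@rt)[0].ravel()
    print('t',round(o['t'],2),'pos',o['tool_pos'].round(4),'F',o['contact_force'].round(1),'M',o['wrist_torque'].round(2),'open',round(o['opening'],4),'| dcm',d.round(2),'rot',r.round(3))
E
python3 - <<'E'
from go import *
p,y=tabpose(.362,0); print(p); p[2]=.30; delta(p,y)
i,d,P,o=grab('wrist'); np.savez('pics/w.npz',i=i,P=P); cv2.imwrite('pics/w1.png',i[...,::-1])
E
```

```text
[ 0.53567217 -0.07925709  0.213     ]
t 2.68 pos [ 0.5262 -0.0832  0.3027] F [-0.1 -0.3 -0.3] M [ 0.   -0.01 -0.03] open 0.0856 | dcm [0.63 0.81 0.27] rot [-0.001  0.     0.005]
```

View pics/w1.png

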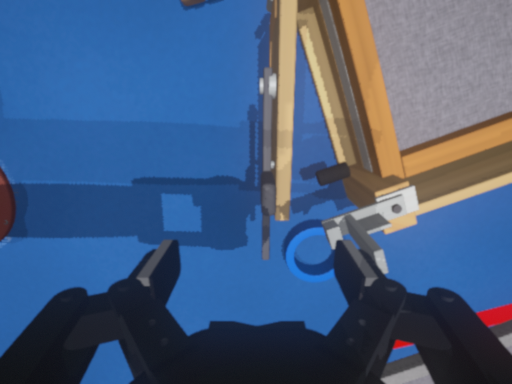

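The wrist view shows the bar and gate running straight down the picture, so the yaw is aligned. The tab is near (268,195), the bar tip at (266,258) and the striker at (365,225). Measuring tab and striker from this close view.

Run:
```python
from go import *
z=np.load('pics/w.npz'); i=z['i'];P=z['P'];Z=P[...,2]
vv,uu=np.mgrid[:384,:512]
def box(m,l):
    r=cv2.minAreaRect((P[m][:,:2]*1000).astype(np.float32)); c=np.array(r[0])/1000-H
    cs,s=np.cos(YAW),np.sin(YAW); print(l,m.sum(),np.median(Z[m]).round(4),np.round(r[0],1),np.round(r[1],1),round(r[2],1),'pen',(1000*np.array([c[0]*cs+c[1]*s,-c[0]*s+c[1]*cs])).round(1))
box((uu>250)&(uu<285)&(vv>170)&(vv<225)&(Z>.215)&(Z<.235),'tab')
box((uu>250)&(uu<272)&(vv>215)&(vv<265)&(Z>.165)&(Z<.182),'barend')
s=(uu>315)&(uu<425)&(vv>180)&(vv<275)
box(s&(Z>.168)&(Z<.179),'nose'); box(s&(Z>.226)&(Z<.24),'wall')
p,y=tabpose(.362,0);p[2]=.25; delta(p,y)
```

```text
tab 495 0.2244 [537.5 -77.7] [27.2 11.5] 75.9 pen [ -76.3 -182.8]
barend 335 0.1731 [ 522.1 -135.7] [50.6  7.4] 75.3 pen [ -97.1 -239.1]
nose 475 0.1732 [ 616.7 -151.3] [62.3 24. ] 5.4 pen [  -4.5 -263.6]
wall 268 0.233 [ 614.6 -151.3] [ 8.5 24.2] 7.3 pen [  -6.6 -263.4]
t 2.73 pos [ 0.5262 -0.0832  0.3027] F [-0.4  0.7 -0.3] M [0.02 0.01 0.01] open 0.0858 | dcm [0.62 0.81 5.27] rot [-0.001  0.     0.007]
```

Emit:
jog_arm([
  [0,0,0.006,0.72,0.87,0,1],
  [0,0,0,0,0,2,1],
  [0,0,0,0,0,2,1],
  [0,0,0,0,0,2,1],
  [0,0,0,0,0,1.5,1],
  [0,0,0,0,0,1,1],
  [0,0,0,0,0,0.4,1],
  [0,0,0,0,0,0,1],
])

```text
t: 3.4
tool_pos: [0.5367, -0.078, 0.2132]
tool_rot: [-2.502, -1.898, 0.002]
contact_force: [-0.7, -0.0, 0.1]
opening: 0.0857
```

Run:
```python
from go import *
p,y=tabpose(.362,0); p[:2]+=.0008; delta(p,y)
```

```text
t 3.4 pos [ 0.5367 -0.078   0.2132] F [-0.7 -0.   0.1] M [-0.02  0.02 -0.04] open 0.0857 | dcm [-0.05 -0.01  0.02] rot [-0.002 -0.    -0.005]
```

In place over the tab; closing gradually.

Emit:
jog_arm([
  [0,0,0,0,0,0,0.6],
  [0,0,0,0,0,0,0.4],
  [0,0,0,0,0,0,0.25],
  [0,0,0,0,0,0,0.2],
  [0,0,0,0,0,0,0.15],
  [0,0,0,0,0,0,0.1],
  [0,0,0,0,0,0,0],
  [0,0,0,0,0,0,0],
  [0,0,0,0,0,0,0],
  [0,0,0,0,0,0,0],
], grip_force=30)

```text
t: 4.23
tool_pos: [0.537, -0.0783, 0.2148]
tool_rot: [2.502, 1.9, 0.0]
contact_force: [-1.2, -0.1, 3.8]
opening: 0.0118
```

Emit:
jog_arm([
  [0,0,0,0.12,0,-0.22,0],
  [0,0,0,0.12,0,-0.22,0],
  [0,0,0,0.13,0,-0.22,0],
  [0,0,0,0.13,0,-0.21,0],
  [0,0,0,0.14,0,-0.21,0],
  [0,0,0,0.14,0,-0.21,0],
  [0,0,0,0.15,0,-0.2,0],
  [0,0,0,0.15,0,-0.2,0],
  [0,0,0,0.13,0,-0.16,0],
  [0,0,0,0,0,0,0],
])

```text
t: 5.07
tool_pos: [0.5402, -0.0658, 0.2329]
tool_rot: [-2.501, -1.9, -0.001]
contact_force: [-1.0, 0.0, -4.5]
opening: 0.0118
```

Run:
```python
from go import *
p,y=tabpose(.362,.22); p[:2]+=.0008; delta(p,y)
i,d,P,o=grab('scene'); cv2.imwrite('pics/s2.png',cv2.resize(i[140:300,120:340,::-1],None,fx=3,fy=3))
```

```text
t 5.07 pos [ 0.5402 -0.0658  0.2329] F [-1.   0.  -4.5] M [-0.26  0.35  0.16] open 0.0118 | dcm [-0.12 -0.03  0.13] rot [-0.    -0.001 -0.004]
```

View pics/s2.png

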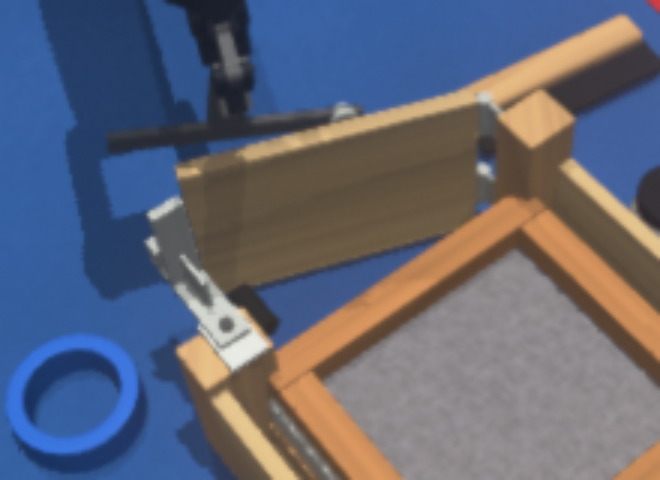

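The bar is lifted clear and its tip stands free. Now swinging the gate along its arc.

Emit:
jog_arm([
  [0,0,-0.02,-0.016,0.376,0,0],
  [0,0,-0.02,-0.016,0.376,0,0],
  [0,0,-0.02,-0.016,0.376,0,0],
  [0,0,-0.02,-0.016,0.376,0,0],
  [0,0,-0.02,-0.016,0.376,0,0],
  [0,0,-0.02,-0.016,0.376,0,0],
])

```text
t: 5.62
tool_pos: [0.5624, -0.0719, 0.2325]
tool_rot: [-2.38, -2.048, -0.002]
contact_force: [-0.9, 4.7, -5.8]
opening: 0.0118
```

```bash
cat >> go.py <<'E'
def where():
    o=ctrl.get_obs(); d=o['tool_pos'][:2]-H-.0008
    u=np.array([d[0]*np.cos(YAW)+d[1]*np.sin(YAW), -d[0]*np.sin(YAW)+d[1]*np.cos(YAW)])*1000
    R=cv2.Rodrigues(np.array(o['tool_rot'],float))[0]; yq=YAW-np.arctan2(R[1,1],R[0,1])
    r=np.hypot(*u); q=np.arctan2(-u[0],-u[1])-np.arcsin(8/r)
    f=o['contact_force']; n=np.array([np.cos(YAW-q),np.sin(YAW-q)])
    print('t %.2f q %.4f toolq %.4f along %.1f z %.4f F into-pen %.1f to-hinge %.1f z %.1f'%(o['t'],q,yq,np.sqrt(r*r-64),o['tool_pos'][2],f[:2]@n,f[:2]@[-n[1],n[0]],f[2]),'M',o['wrist_torque'].round(2),'barx@265 %.1f'%(-8*np.cos(q)-265*np.sin(q)))
    return q
E
python3 - <<'E'
from go import *
q=where(); p,y=tabpose(q,.22); p[:2]+=.0008; delta(p,y)
E
```

```text
t 5.62 q 0.2379 toolq 0.2440 along 187.2 z 0.2325 F into-pen -1.6 to-hinge 4.6 z -5.8 M [0.85 0.15 0.3 ] barx@265 -70.2
t 5.62 pos [ 0.5624 -0.0719  0.2325] F [-0.9  4.7 -5.8] M [0.85 0.15 0.3 ] open 0.0118 | dcm [-0.08  0.    0.09] rot [-0.001 -0.002 -0.006]
```

Emit:
jog_arm([
  [0,0,-0.02,0.0,0.376,0,0],
  [0,0,-0.02,0.0,0.376,0,0],
  [0,0,-0.02,0.0,0.376,0,0],
  [0,0,-0.02,-0.01,0.376,0,0],
  [0,0,-0.02,-0.01,0.376,0,0],
  [0,0,-0.015,-0.01,0.28,0,0],
  [0,0,0,0,0,0,0],
])

```text
t: 6.2
tool_pos: [0.5837, -0.0746, 0.2325]
tool_rot: [-2.259, -2.181, -0.0]
contact_force: [-2.8, 4.4, -4.6]
opening: 0.0115
```

Run:
```python
from go import *
q=where(); p,y=tabpose(q,.22); p[:2]+=.0008; delta(p,y)
i,d,P,o=grab('wrist'); cv2.imwrite('pics/w2.png',i[...,::-1])
```

```text
t 6.20 q 0.1232 toolq 0.1295 along 187.2 z 0.2325 F into-pen -3.0 to-hinge 4.4 z -4.6 M [0.8  0.27 0.33] barx@265 -40.5
t 6.2 pos [ 0.5837 -0.0746  0.2325] F [-2.8  4.4 -4.6] M [0.8  0.27 0.33] open 0.0115 | dcm [-0.08  0.    0.09] rot [-0.001 -0.001 -0.006]
```

View pics/w2.png

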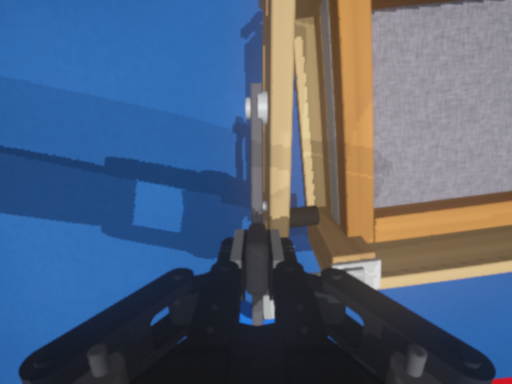

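The gate follows the tool, the bar is above the striker's front and the buffer is just being met. Going nearer more slowly.

Emit:
jog_arm([
  [0,0,-0.015,0,0.28,0,0],
  [0,0,-0.015,0,0.28,0,0],
  [0,0,-0.01,-0.01,0.19,0,0],
  [0,0,-0.01,-0.01,0.19,0,0],
  [0,0,-0.01,-0.01,0.19,0,0],
  [0,0,0,0,0,0,0],
  [0,0,0,0,0,0,0],
])

```text
t: 6.83
tool_pos: [0.5944, -0.0751, 0.2324]
tool_rot: [-2.193, -2.246, 0.001]
contact_force: [-3.1, 4.4, -4.7]
opening: 0.0117
```

```bash
python3 -c "
from go import *
q=where()"
```

```text
t 6.83 q 0.0661 toolq 0.0703 along 187.2 z 0.2324 F into-pen -3.0 to-hinge 4.4 z -4.7 M [0.81 0.48 0.15] barx@265 -25.5
```

Emit:
jog_arm([
  [0,0,-0.004,0,0.07,0,0],
  [0,0,-0.004,0,0.07,0,0],
  [0,0,-0.004,0,0.07,0,0],
  [0,0,0,0,0,0,0],
])

```text
t: 7.17
tool_pos: [0.5964, -0.0751, 0.2325]
tool_rot: [-2.18, -2.259, 0.001]
contact_force: [-4.1, 4.8, -4.6]
opening: 0.0112
```

Emit:
jog_arm([
  [0,0,-0.004,0,0.07,0,0],
  [0,0,-0.004,0,0.07,0,0],
  [0,0,0,0,0,0,0],
])

```text
t: 7.42
tool_pos: [0.5978, -0.0751, 0.2324]
tool_rot: [-2.171, -2.268, 0.001]
contact_force: [-3.6, 3.8, -3.9]
opening: 0.0116
```

Emit:
jog_arm([
  [0,0,-0.004,0,0.07,0,0],
  [0,0,0,0,0,0,0],
])

```text
t: 7.58
tool_pos: [0.5985, -0.0751, 0.2325]
tool_rot: [-2.166, -2.272, 0.001]
contact_force: [-4.2, 4.7, -3.7]
opening: 0.0117
```

```bash
python3 -c "
from go import *
q=where()"
```

```text
t 7.58 q 0.0442 toolq 0.0466 along 187.2 z 0.2325 F into-pen -4.0 to-hinge 4.9 z -3.7 M [0.8  0.55 0.07] barx@265 -19.7
```

Emit:
jog_arm([
  [0,0,-0.003,0,0.05,0,0],
  [0,0,-0.003,0,0.05,0,0],
  [0,0,0,0,0,0,0],
])

```text
t: 7.83
tool_pos: [0.5995, -0.0751, 0.2325]
tool_rot: [-2.16, -2.278, 0.002]
contact_force: [-3.1, 4.0, -4.9]
opening: 0.0115
```

Emit:
jog_arm([
  [0,0,-0.003,0,0.05,0,0],
  [0,0,0,0,0,0,0],
])

```text
t: 8.0
tool_pos: [0.6, -0.0751, 0.2325]
tool_rot: [-2.156, -2.282, 0.002]
contact_force: [-3.6, 4.1, -4.6]
opening: 0.0111
```

Emit:
jog_arm([
  [0,0,-0.002,0,0.04,0,0],
  [0,0,0,0,0,0,0],
])

```text
t: 8.17
tool_pos: [0.6003, -0.0751, 0.2325]
tool_rot: [-2.154, -2.284, 0.002]
contact_force: [-3.2, 3.6, -4.1]
opening: 0.0115
```

```bash
python3 -c "
from go import *
q=where()"
```

```text
t 8.17 q 0.0343 toolq 0.0359 along 187.2 z 0.2325 F into-pen -3.0 to-hinge 3.8 z -4.1 M [ 0.72  0.55 -0.01] barx@265 -17.1
```

Emit:
jog_arm([
  [0,0,-0.002,0,0.04,0,0],
  [0,0,0,0,0,0,0],
])

```text
t: 8.33
tool_pos: [0.6007, -0.075, 0.2325]
tool_rot: [-2.152, -2.286, 0.002]
contact_force: [-3.8, 4.4, -4.0]
opening: 0.0113
```

Emit:
jog_arm([
  [0,0,-0.002,0,0.04,0,0],
  [0,0,0,0,0,0,0],
])

```text
t: 8.5
tool_pos: [0.6009, -0.075, 0.2324]
tool_rot: [-2.149, -2.287, 0.002]
contact_force: [-6.1, 3.9, -3.3]
opening: 0.0113
```

```bash
python3 -c "
from go import *
q=where()"
```

```text
t 8.50 q 0.0313 toolq 0.0320 along 187.2 z 0.2324 F into-pen -5.9 to-hinge 4.3 z -3.3 M [ 0.76  0.66 -0.03] barx@265 -16.3
```

Emit:
jog_arm([
  [0,0,0,0,0.03,0,0],
  [0,0,0,0,0,0,0],
])

```text
t: 8.67
tool_pos: [0.6009, -0.0751, 0.2325]
tool_rot: [-2.149, -2.287, 0.003]
contact_force: [-7.2, 4.2, -2.8]
opening: 0.0114
```

```bash
python3 -c "
from go import *
q=where()"
```

```text
t 8.67 q 0.0311 toolq 0.0321 along 187.2 z 0.2325 F into-pen -6.9 to-hinge 4.7 z -2.8 M [ 0.73  0.81 -0.05] barx@265 -16.2
```

The bar meets the back wall: advance has stopped, and the force has risen about 4 N. I back off about 1 mm within the 3 mm play, then lower along the tab's arc.

Emit:
jog_arm([
  [0,0,0.002,0,-0.06,0,0],
  [0,0,0.002,0,-0.06,0,0],
  [0,0,0,-0.13,0,0.16,0],
  [0,0,0,-0.15,0,0.2,0],
  [0,0,0,-0.15,0,0.2,0],
  [0,0,0,-0.14,0,0.21,0],
  [0,0,0,0,0,0,0],
])

```text
t: 9.25
tool_pos: [0.6008, -0.081, 0.2255]
tool_rot: [-2.155, -2.284, 0.001]
contact_force: [-4.0, 4.2, -1.6]
opening: 0.0113
```

```bash
python3 -c "
from go import *
q=where()"
```

```text
t 9.25 q 0.0337 toolq 0.0360 along 193.2 z 0.2255 F into-pen -3.7 to-hinge 4.4 z -1.6 M [0.86 0.67 0.13] barx@265 -16.9
```

Emit:
jog_arm([
  [0,0,0,0,-0.04,0,0],
  [0,0,0,-0.14,0,0.21,0],
  [0,0,0,-0.13,0,0.21,0],
  [0,0,0,0,0,0,0],
])

```text
t: 9.58
tool_pos: [0.6008, -0.0838, 0.2217]
tool_rot: [-2.155, -2.285, 0.0]
contact_force: [-4.4, 3.8, -1.6]
opening: 0.0114
```

Emit:
jog_arm([
  [0,0,0,-0.13,0,0.22,0],
  [0,0,0,-0.12,0,0.22,0],
  [0,0,0,0,0,0,0],
])

```text
t: 9.83
tool_pos: [0.601, -0.0866, 0.2175]
tool_rot: [2.156, 2.285, -0.001]
contact_force: [-4.5, 2.7, -0.6]
opening: 0.0114
```

```bash
python3 -c "
from go import *
q=where()"
```

```text
t 9.83 q 0.0342 toolq 0.0362 along 198.8 z 0.2175 F into-pen -4.4 to-hinge 3.0 z -0.6 M [0.74 0.68 0.04] barx@265 -17.1
```

The bar is now below the nose's top and no upward force has appeared. One more small step down, then release slowly.

Emit:
jog_arm([
  [0,0,0,-0.08,0,0.15,0],
  [0,0,0,-0.02,0,0.05,0],
  [0,0,0,0,0,0,0],
])

```text
t: 10.08
tool_pos: [0.6013, -0.0877, 0.2157]
tool_rot: [2.155, 2.284, -0.0]
contact_force: [-4.5, 1.4, 0.5]
opening: 0.0114
```

```bash
python3 -c "
from go import *
q=where()"
```

```text
t 10.08 q 0.0335 toolq 0.0362 along 199.8 z 0.2157 F into-pen -4.4 to-hinge 1.6 z 0.5 M [0.65 0.75 0.12] barx@265 -16.9
```

Emit:
jog_arm([
  [0,0,0,0,0,0,0.18],
  [0,0,0,0,0,0,0.22],
  [0,0,0,0,0,0,0.3],
  [0,0,0,0,0,0,0.4],
  [0,0,0,0,0,0,0.5],
  [0,0,0,0,0,0,0.5],
  [0,0,0,0,0,0,0.5],
  [0,0,0,0,0,0,0.5],
])

```text
t: 10.75
tool_pos: [0.6011, -0.0872, 0.2145]
tool_rot: [2.156, 2.285, 0.0]
contact_force: [-0.1, 0.1, 0.4]
opening: 0.0428
```

Emit:
jog_arm([
  [0,0,0,0,0,-0.5,0.5],
  [0,0,0,0,0,-1,0.5],
  [0,0,0,0,0,-1.5,0.5],
  [0,0,0,0,0,-2,0.5],
  [0,0,0,0,0,-2,0.5],
  [0,0,0,0,0,-2,0.5],
  [0,0,0,0,0,-2,0.5],
  [0,0,0,0,0,0,0.5],
])

```text
t: 11.42
tool_pos: [0.6029, -0.0876, 0.3315]
tool_rot: [2.15, 2.278, 0.007]
contact_force: [-0.1, -0.6, 1.0]
opening: 0.0426
```

Run:
```python
from go import *
where()
i,d,P,o=grab('wrist'); cv2.imwrite('pics/w3.png',i[...,::-1]); Z=P[...,2]
np.savez('pics/w3.npz',i=i,P=P)
i,d,P,o=grab('scene'); cv2.imwrite('pics/s3.png',cv2.resize(i[130:330,100:370,::-1],None,fx=2.9,fy=2.9))
```

```text
t 11.42 q 0.0254 toolq 0.0362 along 199.8 z 0.3315 F into-pen -0.1 to-hinge -0.6 z 1.0 M [-0.   -0.01 -0.02] barx@265 -14.7
```

View pics/s3.png

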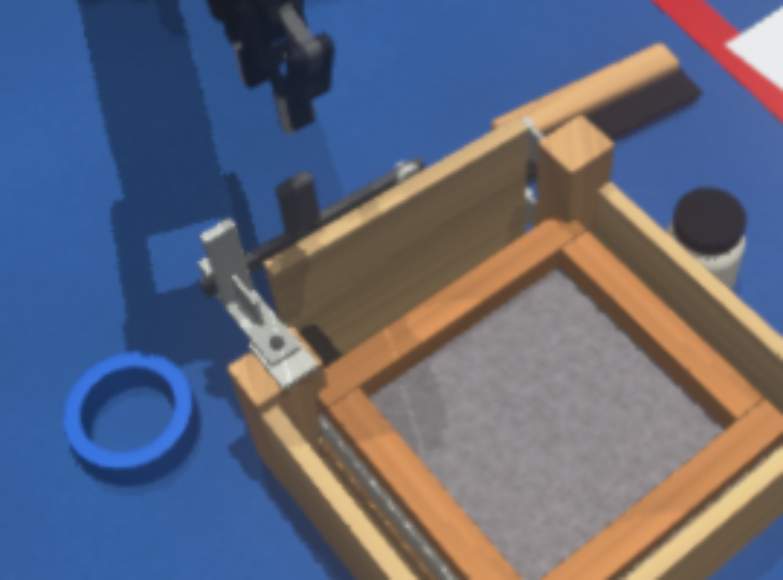

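View pics/w3.png

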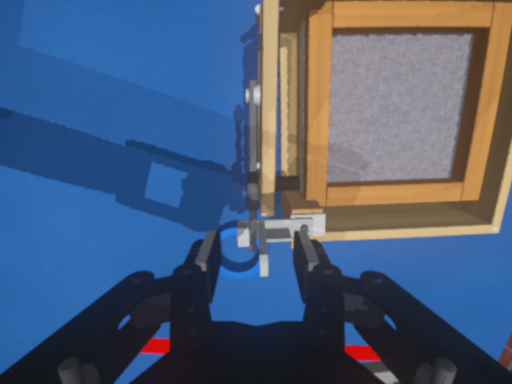

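The wrist view shows the bar ending in the slot between nose (243,235) and wall (263,250), with the gate square. The scene view shows the same, with tape, jar and squeegee apparently in place. Checking heights, gate angle and the loose objects by numbers.

Run:
```python
from go import *
z=np.load('pics/w3.npz'); i=z['i'];P=z['P'];Z=P[...,2]; vv,uu=np.mgrid[:384,:512]
for l,m in (('tab',(uu>243)&(uu<266)&(vv>165)&(vv<225)&(Z>.21)&(Z<.24)),('bar near pivot',(uu>247)&(uu<257)&(vv>105)&(vv<150)&(Z>.15)&(Z<.2)),('bar near tip',(uu>248)&(uu<256)&(vv>205)&(vv<222)&(Z>.15)&(Z<.2))):
    print(l,m.sum(),P[m].mean(0).round(4),np.median(Z[m]).round(4))
i0=np.load('pics/top.npz')['i']; i1,d,P1,o=grab('top')
def c(i,f):
    n,_,s,ce=cv2.connectedComponentsWithStats(f(i)); k=1+np.argmax(s[1:,4]); return ce[k].round(1),s[k,4]
hs=lambda i:cv2.cvtColor(i,cv2.COLOR_RGB2HSV)
def roi(f,x0,x1,y0,y1):
    def g(i):
        m=np.zeros(i.shape[:2],np.uint8); m[y0:y1,x0:x1]=f(i)[y0:y1,x0:x1]; return m
    return g
print('tape',[c(i,roi(lambda i:(hs(i)[...,2]>190)&(i[...,2]>200),345,390,195,240)) for i in (i0,i1)])
print('squeegee',[c(i,roi(lambda i:(i[...,0]>150)&(i[...,2]<150),150,232,205,250)) for i in (i0,i1)])
print('jar',[c(i,roi(lambda i:(i.max(2)<60),190,222,140,180)) for i in (i0,i1)])
P1z=P1[...,2]; m=(hs(i1)[...,0]<35)&(hs(i1)[...,1]>60)&(i1.sum(2)>300)&(P1z>.163)&(P1z<.18)&(vv>186)&(vv<215)&(uu>242)&(uu<330)
q=P1[m][:,:2]; print('gate pts',m.sum(),cv2.minAreaRect((q*1000).astype(np.float32)))
```

```text
tab 395 [ 0.6    -0.0854  0.2235] 0.2244
bar near pivot 348 [ 0.5973 -0.0297  0.1729] 0.1729
bar near tip 77 [ 0.6019 -0.1271  0.1731] 0.1731
tape [(array([366.3, 217.2]), np.int32(374)), (array([374. , 219.7]), np.int32(241))]
squeegee [(array([190.9, 232. ]), np.int32(746)), (array([190.9, 232. ]), np.int32(752))]
jar [(array([206.7, 158.6]), np.int32(330)), (array([206.7, 158.6]), np.int32(329))]
gate pts 322 ((610.4048461914062, 3.5166778564453125), (15.218840599060059, 195.3043975830078), 3.3595633506774902)
```

Bar level, gate at about 0.036 rad. The top view's tape reading has fewer pixels (arm or shadow over it), so I check the tape in the scene view before handing in.

Run:
```python
from go import *
a=np.load('pics/scene.npz')['i']; b=grab('scene')[0]
for i in (a,b):
    h=cv2.cvtColor(i,cv2.COLOR_RGB2HSV); m=np.zeros(h.shape[:2],np.uint8); m[240:305,110:180]=(h[...,2]>190)[240:305,110:180]; print(cv2.boundingRect(m),m.sum())
where(); ctrl.finish_job()
```

```text
(122, 251, 58, 40) 572
(122, 252, 58, 39) 556
t 11.62 q 0.0369 toolq 0.0362 along 199.2 z 0.3232 F into-pen 1.7 to-hinge -0.3 z -0.8 M [-0.03 -0.04  0.  ] barx@265 -17.8
the job is handed in; nothing more can be done
```

The gate is shut and latched by itself, and I handed the job in at about 11.6 s of the 64 s allowed. I pinched the tab and raised the bar to about 0.2 rad. I then swung the gate shut along its arc until the bar met the back wall, backed off about 1 mm, lowered the bar into the catch, let go and withdrew upward.

**Last checks:**
- **Bar:** its top is at z 173 mm near both the pivot and the tip, so it is level. The wrist picture shows its end in the slot between the nose and the back wall.
- **Gate:** it read about 0.036 rad with the gripper clear, within the latched range of -0.05 to 0.10.
- **Contact force:** the push reading when the bar met the wall was about 7 N, of which about 3–4 N was there before contact. That is the wrist reading only; the force between bar and striker was not measured directly.
- **Jar and squeegee:** neither moved in the top view.
- **Tape:** the top view read about 8 pixels different, but with fewer pixels found, probably because the arm or its shadow covered part of it. The scene view showed its outline unchanged to within 1 pixel, so I take it as not moved.

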